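# Find the full screw tin and latch it into its dock

## Task

One of the two closed screw tins on the rubber mat is full and one is nearly empty: lift the green-lidded tin clear of the mat by some 5 cm to feel its weight and set it down upright on the mat, then lift the red-lidded tin the same way. Set the heavier tin down upright in the open, flared end of the spring-latch dock and slide it gently along the channel, against the sprung bumper, until the brass latch snaps out behind it, then let go; set the tins down softly and never press one harder than 20 N against the rails, latch or bumper. Leave the lighter tin standing upright on the mat and all the other things where they lie.

Things in the scene. Friction and masses are not known exactly. Their poses are not given: they have to be found in the camera images.
- tin_green: closed aluminium tin 64 (x) x 56 (y) x 50 mm tall, lid painted green, fixed. A wooden grip block 38 (x) x 20 (y) mm stands on it, 50 to 84 mm above the underside: grip it across the 20 mm from above. Origin: centre of the underside, z up. Looks like the red tin but for the lid. Each weighs 0.2 to 0.8 kg, they differ by 0.2 kg or more, either may be the heavier
- tin_red: closed aluminium tin 64 (x) x 56 (y) x 50 mm tall, lid painted red, fixed. A wooden grip block 38 (x) x 20 (y) mm stands on it, 50 to 84 mm above the underside: grip it across the 20 mm from above. Origin: centre of the underside, z up. Looks like the green tin but for the lid. Each weighs 0.2 to 0.8 kg, they differ by 0.2 kg or more, either may be the heavier
- mat: black rubber mat lying fixed on the bench, 240 (x) x 280 (y) x 4 mm thick; origin at the centre of its underside. Both tins start on it
- dock: fixed dock: a channel along its x between two dark rails (16 mm above the bench). Origin: at bench level on the channel's centre line, z up. The -x end is open: from x = -100 to -30 mm the rails flare (85 to 60 mm apart, wide at the mouth), then to +60 mm they are straight, 60 mm apart. A blue carriage, 36 mm tall, on the -y side and across the far end holds the brass latch and the rubber bumper
- dock_base: plywood base plate under the dock, 6 mm thick, reaching from x = -108 to +128 and from y = -95 to +65 mm of the dock's frame, which is its own frame too; the tin stands and slides on it
- dock_entry (a point): point on top of the dock's base (6 mm above the bench) on the centre line, 66 mm to the -x side of the dock's origin: a tin set down here, its long side along the channel, stands in the flare clear of the latch. From here it slides towards the dock's +x
- dock_home (a point): point on top of the dock's base 30 mm to the +x side of the dock's origin: middle of the range of the latched tin's centre. The blue carriage with latch (-y side) and bumper (far end) is clamped somewhere within 12 mm either way along x, unmeasured: the true latched centre is up to 13 mm from here and must be felt. Over 20 N on rails, latch or bumper is rough
- latch (a joint): how far the sprung brass latch is pushed back, m: 0 = fully out (empty, or snapped behind the tin), 0.002 to 0.007 with a tin beside it. Passing it takes up to 8 N along the channel. The bumper then yields 1 mm per 2 N, ends at 9 mm; the latch snaps out at about 1 mm (2 N plus up to 6 N of friction): push till 10 to 13 N, let go, and the bumper holds the tin back on the latch
- wax_jar: small amber glass jar with brass cap, 44 mm across, 38 mm tall, on the mat; origin at the centre of its underside; leave alone
- mallet: round wooden carver's mallet lying along its x axis, head 80 mm across from x = 100 to 200 mm, handle back to x = -40 mm; origin at bench level below the axis; leave alone
- gouge_a: carving gouge with mid-brown wooden handle lying along its x, from -120 (handle) to +105 mm (edge), 29 mm thick; origin underneath; leave alone
- gouge_b: carving gouge with dark handle, same size and frame as gouge_a; leave alone
- oilstone: grey oilstone 150 x 50 x 25 mm; origin at the centre of its underside; leave alone
- blank: pale wooden carving blank 100 x 60 x 45 mm; origin at the centre of its underside; leave alone

How it is judged:
On the way, in this order (a step that is already met when the one before it is completed fails the run):
1. the green-lidded tin is held at least 30 mm above the mat while the red one stands on the mat (height (world z) of tin_green above 0.034 m and contact force between the fingers and tin_green above 1 N and x of tin_red in the frame of mat between -0.12 and 0.12 m and y of tin_red in the frame of mat between -0.14 and 0.14 m and height (world z) of tin_red below 0.008 m and angle between tin_red's own z axis and vertical below 0.06 rad), for 0.3 s.
2. the red-lidded tin is held at least 30 mm above the mat while the green one stands upright on the mat (height (world z) of tin_red above 0.034 m and contact force between the fingers and tin_red above 1 N and x of tin_green in the frame of mat between -0.12 and 0.12 m and y of tin_green in the frame of mat between -0.14 and 0.14 m and height (world z) of tin_green below 0.008 m and angle between tin_green's own z axis and vertical below 0.06 rad and contact force between the fingers and tin_green below 0.5 N), for 0.3 s.
3. a tin stands upright on the dock's base at the open end of the channel (((y of tin_green in the frame of dock between -0.012 and 0.012 m and z of tin_green in the frame of dock between 0.003 and 0.01 m and angle between tin_green's own z axis and vertical below 0.06 rad and x of tin_green in the frame of dock between -0.11 and -0.03 m and angle between the x axis of tin_green and the x axis of dock, either way round below 0.2 rad) or (y of tin_red in the frame of dock between -0.012 and 0.012 m and z of tin_red in the frame of dock between 0.003 and 0.01 m and angle between tin_red's own z axis and vertical below 0.06 rad and x of tin_red in the frame of dock between -0.11 and -0.03 m and angle between the x axis of tin_red and the x axis of dock, either way round below 0.2 rad))), for 0.1 s.
At the end, for the whole second after the job is handed in: The heavier tin stands upright in the dock channel at rest, over 12 mm past the dock origin, square within 0.1 rad, the latch out behind it (within 1.5 mm); the lighter tin (under 4.1 N on the mat) stands upright on the mat at rest (((y of tin_green in the frame of dock between -0.012 and 0.012 m and z of tin_green in the frame of dock between 0.003 and 0.01 m and angle between each of tin_green, tin_red's own z axis and vertical below 0.06 rad and x of tin_green in the frame of dock above 0.012 m and angle between the x axis of tin_green and the x axis of dock, either way round below 0.1 rad and linear speed of each of tin_green, tin_red below 0.01 m/s and x of tin_red in the frame of mat between -0.12 and 0.12 m and y of tin_red in the frame of mat between -0.14 and 0.14 m and height (world z) of tin_red below 0.008 m and contact force between tin_red and mat between 1.2 and 4.1 N) or (y of tin_red in the frame of dock between -0.012 and 0.012 m and z of tin_red in the frame of dock between 0.003 and 0.01 m and angle between each of tin_red, tin_green's own z axis and vertical below 0.06 rad and x of tin_red in the frame of dock above 0.012 m and angle between the x axis of tin_red and the x axis of dock, either way round below 0.1 rad and linear speed of each of tin_red, tin_green below 0.01 m/s and x of tin_green in the frame of mat between -0.12 and 0.12 m and y of tin_green in the frame of mat between -0.14 and 0.14 m and height (world z) of tin_green below 0.008 m and contact force between tin_green and mat between 1.2 and 4.1 N)) and value of joint latch below 0.0015 m); the robot touches nothing.
It fails at once if a tin presses on the rails, latch or bumper of the dock with more than 20 N (contact force between any of tin_green, tin_red and dock above 20 N).
It fails at once if a tin is set down on the mat or the dock base with more than 60 N (contact force between any of tin_green, tin_red and mat above 60 N or contact force between any of tin_green, tin_red and dock_base above 60 N).
It fails at once if a tin is tipped by more than 0.35 rad (angle between any of tin_green, tin_red's own z axis and vertical above 0.35 rad).
It fails at once if the robot presses on the dock with more than 20 N (contact force between any of the fingers, the arm and dock above 20 N).
It fails at once if another thing is moved by more than 15 mm (distance of any of wax_jar, mallet, gouge_a, gouge_b, oilstone, blank from where it was at the start of the episode above 0.015 m).
It also fails if it takes over 72 s, if anything falls off the work surface, if the arm or the gripper's body presses on something with over 40 N, if the wrist force passes 120 N, or if a joint passes its speed limit or range.

## Robot

A 6-joint arm with a two-finger parallel gripper is mounted at the origin on the work surface. World frame = base frame: x ahead of the robot, y to its left, z up, the work surface at z = 0. Lengths are in m, angles in rad, forces in N, time in s.
With the tool pointing down it reaches from about 0.35 to 0.975 m from the base axis. Payload 4.9 kg.
Tool frame: the origin (TCP) lies midway between the tips of the shut fingers; the grasp point (between the pads) lies 19 mm behind it; z points along the fingers, y is the line along which they close (so a half turn about z gives the same grasp; the last joint's range is limited). The gripper opens to 85 mm and grips with 20 to 120 N. Pads are 22 mm wide; open, the fingers measure 114 mm over their backs; the gripper's body (76 mm by 85 mm) begins 54 mm behind the grasp point. The pads swing forward as they close: fully open they stand 13 mm farther back than shut.
Start: joints at [-1.379, 0.053, 1.613, -0, 1.476, -0.119], TCP at [0.191, -0.595, 0.231] pointing down, gripper open.
Joint ranges: [-3.01, 3.01], [-1.01, 2.22], [0.06, 2.58], [-1.02, 4.17], [0.09, 2.62], [-3.14, 3.14]. Speed limits (rad/s): [2.57, 2.57, 3.14, 3.14, 3.14, 3.14].

## Interface

Orientations are given as a rotation vector (axis times angle).
In Python, from station import ctrl gives the robot as it stands.
- The arm moves only by the tool carry_out, never from a script. Its argument "moves" is a list of rows, each an object of numbers: "x", "y", "z": the shift along the tool's x, y, z in units of 25 mm (1.0 is 25 mm); "turn": the turn about the tool's z in rad. In form: [{"x": .., "y": .., "z": .., "turn": ..}, ...]. A call has exactly 8 rows; each row shifts and turns the commanded pose from where the row before left it, along the tool's axes as they then stand; what a row does not reach is not made up. A row lasts 1/10 s, in which the tool goes at most 50 mm and 8.59 degrees, less where a joint would pass 70% of its speed; a pose out of reach is approached as far as the arm can. A call is refused whole if a number of a shift passes 1 or a number of a turn 0.15, either way. A call with a gripper value outside its range is refused whole. "grip" is the finger opening in mm, from 0 to 85.4, set as the call begins (left out, the last holds). The fingers move at their own pace and stop on an object; "newtons" is the grip in N (left out, the last holds). Time passes only in rows, so rows that do not move let the fingers close, or fill a call up. It gives the time, the measured TCP pose, the force, the opening and the grip force at its end, in the units of the state.
- ctrl.get_obs(): the state, without advancing time (a new reading comes with each control period).
- ctrl.get_image(name): name is "scene" or "top" or "wrist"; returns the picture (400x640x3 uint8, red, green, blue); there is no depth.
- ctrl.calibration(name): a dict with "fx", "fy", "cx", "cy" (pixels), "k1" (the pictures are not rectified: a ray, as slopes to the right and down, at radius r is drawn at 1 + k1 r^2 times it, then the intrinsics apply), "R" (3x3) and "t" (3): a world point X has camera coordinates R X + t; the wrist camera has in their place "T_tool_cam" (4x4, takes a point from camera to tool coordinates, whose origin is the TCP and whose axes are the flange's). Camera axes: x right, y down, z forward; pixel columns grow to the right and rows downward; lengths in m; the calibration is good to about 2 mm. A picture is of the moment at which its call begins: read the wrist's pose just before it. calibration takes no time and is no camera call.
- ctrl.finish_job(): hands the job in; it is judged then, once.
Trained networks look in the newest picture that a camera, given by its name, has taken for a name from the list of things; names that differ only in an ending like _2 or _b are one class to them, and where a whole thing is asked for, a point or a joint stands for the part that bears it (a point fixed in the world has none). Each returns a list of dicts, best first, with "confidence" (0 to 1); they miss things now and then, are a little off and sometimes report something else, mostly with a low value. They report only what shows in the picture. A call takes as long as a camera call.
- ctrl.look_for(camera, query): "rect" ([left, top, width, height] in pixels, round what is visible of it).
- ctrl.mark_of(camera, query): "pixel" ([column, row] in pixels: a listed point, or the origin of a listed thing).
The state is a dict: "t": time; "q": joint angles; "dq": joint speeds; "effort": joint torques, N m; "tool_pos": TCP position; "tool_rot": TCP orientation; "contact_force": force on the tool from outside, world axes, zero at the start; "wrist_torque": the same for the moment, N m; "opening": finger opening in m; "grip_force": force on a finger pad.
Only numpy, scipy, OpenCV 4.12 (cv2) and the standard library are available. Lean on these libraries where they do the work, as an engineer would, in place of code of your own. Each camera call takes 0.05 s, during which the arm holds its last target. There are 200 camera calls.

## Working session

There is one attempt and no reset: what is moved stays moved. The work goes in short steps, Python scripts to look and compute and a tool call to move; the robot and the scene stay as the last step left them, time stands still between calls to the robot, and variables do not carry over. Pictures are saved under pics/ and viewed, at most 10 in all, crops included, and the job is handed in when it is done.

Besides the shell and the picture viewer there is one more tool, called after ">>>" by a JSON object that holds its "method" and its "body". carry_out: Moves the arm, as the interface text tells. Its arguments: {"type":"object","properties":{"moves":{"type":"array"},"grip":{"type":"number"},"newtons":{"type":"number"}},"required":["moves"]}

```bash
mkdir -p pics
cat > h.py <<'E'
import numpy as np, cv2
from scipy.spatial.transform import Rotation as Ro
from station import ctrl
def ray(cam,px,obs=None):
    c=ctrl.calibration(cam); u=np.array([(px[0]-c['cx'])/c['fx'],(px[1]-c['cy'])/c['fy']]); v=u.copy()
    for _ in range(20): v=u/(1+c['k1']*(v@v))
    d=np.array([v[0],v[1],1.])
    if cam=='wrist':
        o=obs or ctrl.get_obs(); R=Ro.from_rotvec(o['tool_rot']).as_matrix(); T=np.array(c['T_tool_cam'])
        return np.array(o['tool_pos'])+R@T[:3,3], R@T[:3,:3]@d
    R=np.array(c['R']); return -R.T@np.array(c['t']), R.T@d
def at(cam,px,z,obs=None):
    o,d=ray(cam,px,obs); return o+d*(z-o[2])/d[2]
def proj(cam,X,obs=None):
    c=ctrl.calibration(cam)
    if cam=='wrist':
        o=obs or ctrl.get_obs(); R=Ro.from_rotvec(o['tool_rot']).as_matrix(); T=np.array(c['T_tool_cam'])
        p=T[:3,:3].T@(R.T@(np.array(X)-o['tool_pos'])-T[:3,3])
    else: p=np.array(c['R'])@X+np.array(c['t'])
    v=p[:2]/p[2]; v=v*(1+c['k1']*(v@v)); return np.array([v[0]*c['fx']+c['cx'],v[1]*c['fy']+c['cy']])
def save(cam,n):
    im=ctrl.get_image(cam); cv2.imwrite(f'pics/{n}.png',cv2.cvtColor(im,cv2.COLOR_RGB2BGR)); return im
E
python3 - <<'E'
from h import *
np.set_printoptions(precision=3,suppress=True)
o=ctrl.get_obs(); print(o)
for c in('top','scene'):
    save(c,c+'0')
for n,z in[('tin_green',.004),('tin_red',.004),('mat',0),('dock',0),('dock_entry',.006),('dock_home',.006),('wax_jar',.004)]:
    for m in ctrl.mark_of('top',n)[:2]: print(n,m,at('top',m['pixel'],z))
E
```

```text
{'t': 0.0, 'q': array([-1.379,  0.053,  1.614, -0.   ,  1.476, -0.119]), 'dq': array([-0.   , -0.001,  0.001, -0.   ,  0.001,  0.001]), 'effort': array([  0.001, -39.368, -37.018,  -0.   ,   0.007,   0.   ]), 'tool_pos': array([ 0.191, -0.594,  0.23 ]), 'tool_rot': array([-3.102, -0.486,  0.   ]), 'contact_force': array([ 0.568, -0.034,  0.576]), 'wrist_torque': array([ 0.022,  0.008, -0.007]), 'grip_force': 0.0, 'opening': 0.08565929038405225}
tin_green {'pixel': [231.4, 204.0], 'confidence': 0.74} [0.503 0.264 0.004]
tin_red {'pixel': [270.5, 207.7], 'confidence': 0.8} [0.489 0.134 0.004]
mat {'pixel': [252.9, 195.5], 'confidence': 0.94} [0.532 0.194 0.   ]
dock {'pixel': [377.0, 184.3], 'confidence': 0.95} [ 0.564 -0.223  0.   ]
dock {'pixel': [230.6, 203.7], 'confidence': 0.37} [0.505 0.268 0.   ]
dock_entry {'pixel': [381.7, 203.2], 'confidence': 0.6} [ 0.498 -0.236  0.006]
dock_entry {'pixel': [462.9, 207.9], 'confidence': 0.42} [ 0.478 -0.506  0.006]
dock_home {'pixel': [378.0, 176.6], 'confidence': 0.93} [ 0.589 -0.227  0.006]
wax_jar {'pixel': [241.5, 170.9], 'confidence': 0.68} [0.617 0.233 0.004]
wax_jar {'pixel': [287.6, 133.4], 'confidence': 0.63} [0.748 0.077 0.004]
```

View pics/top0.png

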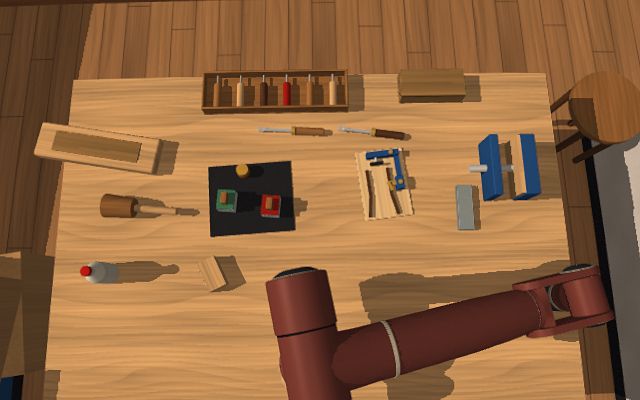

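View pics/scene0.png

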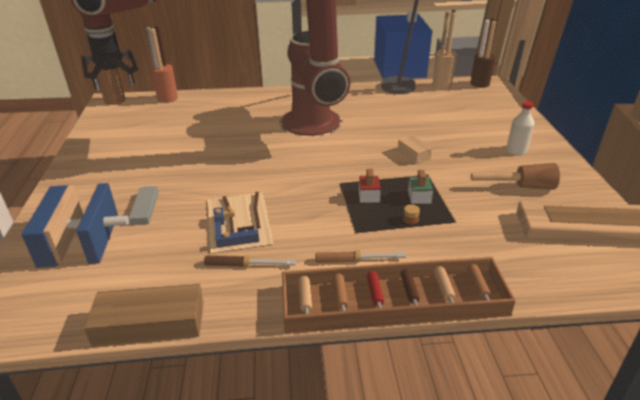

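```bash
cat >> h.py <<'E'
def yaw(o):
    x=Ro.from_rotvec(o['tool_rot']).as_matrix()[:,0]; return np.arctan2(x[1],x[0])
def plan(P,yw=None):
    """turn first, then shift: units in turned tool axes"""
    o=ctrl.get_obs(); R=Ro.from_rotvec(o['tool_rot']).as_matrix(); t=0.
    if yw is not None: t=-(yw-yaw(o)); R=R@Ro.from_euler('z',t).as_matrix()
    s=R.T@(np.array(P)-o['tool_pos'])/.025
    print('t',round(o['t'],2),'pos',np.round(o['tool_pos'],4),'yaw',round(yaw(o),3),'F',np.round(o['contact_force'],2),'open',round(o['opening'],4),'| turn',round(t,3),'units',np.round(s,2))
E
python3 - <<'E'
from h import *
np.set_printoptions(precision=3,suppress=True)
print(ctrl.calibration('wrist'))
plan([.47,-.235,.25],.1)
E
```

```text
{'fx': 308.9018076595615, 'fy': 308.9018076595615, 'cx': 318.1869441112711, 'cy': 195.20309092234106, 'k1': -0.036226899139016486, 'T_tool_cam': array([[-0.001, -0.953, -0.302,  0.077],
       [ 1.   , -0.001,  0.   ,  0.   ],
       [-0.001, -0.302,  0.953, -0.142],
       [ 0.   ,  0.   ,  0.   ,  1.   ]])}
t 0.45 pos [ 0.191 -0.595  0.231] yaw 0.311 F [ 1.19 -0.21  0.49] open 0.0854 | turn 0.211 units [ 12.54 -13.21  -0.75]
```

>>> {"method": "carry_out", "body": {"moves": [{"x": 1, "y": -0.85, "z": -0.1, "turn": 0.1}, {"x": 1, "y": -0.85, "z": -0.1, "turn": 0.1}, {"x": 1, "y": -0.85, "z": -0.1}, {"x": 1, "y": -0.85, "z": -0.1}, {"x": 1, "y": -0.85, "z": -0.1}, {"x": 1, "y": -0.85, "z": -0.1}, {"x": 1, "y": -0.85, "z": -0.1}, {"x": 1, "y": -0.85, "z": -0.1}]}}

```text
validation failed for argument at $.mo...
```

>>> {"method": "carry_out", "body": {"moves": [{"x": 1, "y": -0.85}, {"x": 1, "y": -0.85}, {"x": 1, "y": -0.85}, {"x": 1, "y": -0.85}, {"x": 1, "y": -0.85}, {"x": 1, "y": -0.85}, {"x": 1, "y": -0.85}, {"x": 0.5, "y": -0.5}]}}

```text
validation failed for argument at $.mo...
```

Run:
```python
from h import *
np.set_printoptions(precision=3,suppress=True)
plan([.6,-.23,.25],.1)
save('wrist','w_dock')
for n,z in[('dock',0),('dock_entry',.006),('dock_home',.006)]:
    for m in ctrl.mark_of('wrist',n)[:2]: print(n,m,at('wrist',m['pixel'],z))
```

```text
t 0.45 pos [ 0.191 -0.595  0.231] yaw 0.311 F [ 1.19 -0.21  0.49] open 0.0854 | turn 0.211 units [ 17.73 -12.89  -0.75]
```

View pics/w_dock.png

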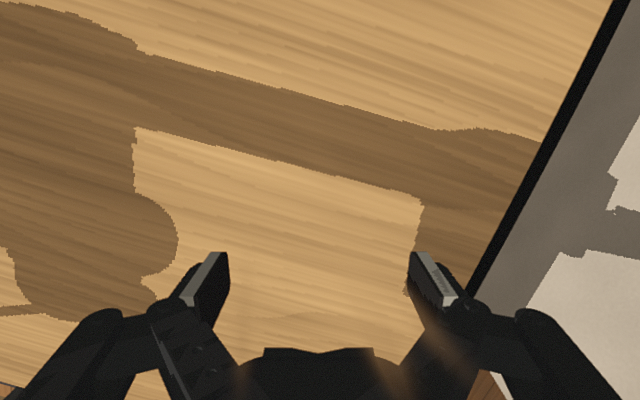

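The picture shows only bare bench, because the moves were refused. Every row probably needs all four numbers, so I'll send them that way.

>>> {"method": "carry_out", "body": {"moves": [{"x": 1, "y": -0.85, "z": -0.1, "turn": 0.1}, {"x": 1, "y": -0.85, "z": -0.1, "turn": 0.1}, {"x": 1, "y": -0.85, "z": -0.1, "turn": 0}, {"x": 1, "y": -0.85, "z": -0.1, "turn": 0}, {"x": 1, "y": -0.85, "z": -0.1, "turn": 0}, {"x": 1, "y": -0.85, "z": -0.1, "turn": 0}, {"x": 1, "y": -0.85, "z": -0.1, "turn": 0}, {"x": 1, "y": -0.85, "z": -0.1, "turn": 0}]}}

```text
t: 1.45
tool_pos: [0.3642, -0.3968, 0.2516]
tool_rot: [3.136, 0.174, 0.001]
contact_force: [0.3, -0.1, 0.4]
opening: 0.0853
grip_force: 0.0
```

>>> {"method": "carry_out", "body": {"moves": [{"x": 1, "y": -0.7, "z": 0, "turn": 0}, {"x": 1, "y": -0.7, "z": 0, "turn": 0}, {"x": 1, "y": -0.7, "z": 0, "turn": 0}, {"x": 1, "y": -0.7, "z": 0, "turn": 0}, {"x": 1, "y": -0.7, "z": 0, "turn": 0}, {"x": 1, "y": -0.7, "z": 0, "turn": 0}, {"x": 1, "y": -0.7, "z": 0, "turn": 0}, {"x": 1, "y": -0.7, "z": 0, "turn": 0}]}}

```text
t: 2.25
tool_pos: [0.5476, -0.2357, 0.2514]
tool_rot: [3.137, 0.174, 0.0]
contact_force: [0.9, 0.4, 1.0]
opening: 0.0855
grip_force: 0.0
```

Run:
```python
from h import *
np.set_printoptions(precision=4,suppress=True)
plan([.6,-.23,.25],.1)
save('wrist','w_dock1')
for n,z in[('dock',0),('dock_entry',.006),('dock_home',.006)]:
    for m in ctrl.mark_of('wrist',n)[:2]: print(n,m,at('wrist',m['pixel'],z))
```

```text
t 2.25 pos [ 0.5476 -0.2357  0.2514] yaw 0.111 F [0.88 0.4  1.03] open 0.0855 | turn 0.011 units [ 2.11 -0.02  0.06]
```

View pics/w_dock1.png

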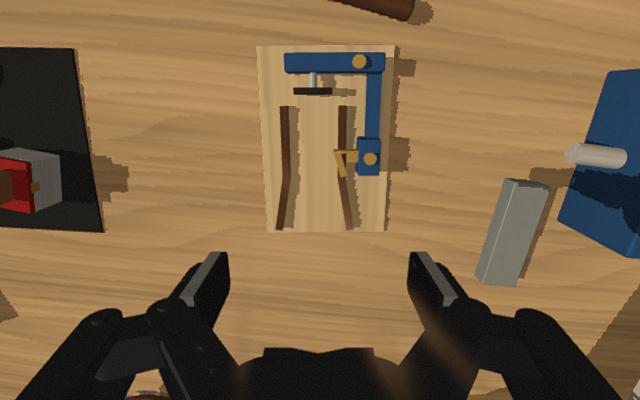

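The dock is in full view: base plate corners at about (257,46), (397,44), (386,232) and (267,232), with the mouth at the bottom and the latch at (345,158). I'll fit the dock pose from the corners.

```bash
python3 - <<'E'
from h import *
from scipy.optimize import least_squares
np.set_printoptions(precision=4,suppress=True)
o=ctrl.get_obs()
im=cv2.imread('pics/w_dock1.png')
px=np.array([[257,46],[397,44],[386,232],[267,232]],np.float32)
g=cv2.cvtColor(im,cv2.COLOR_BGR2GRAY)
L=np.array([[.128,.065],[.128,-.095],[-.108,-.095],[-.108,.065]])
# rail ends at z=.016: outside? only inner top/bottom ends used as check
W=np.array([at('wrist',p,.006,o)[:2] for p in px]); print(W, [np.linalg.norm(W[i]-W[(i+1)%4]) for i in range(4)])
f=lambda p:(L@np.array([[np.cos(p[2]),np.sin(p[2])],[-np.sin(p[2]),np.cos(p[2])]])+p[:2]-W).ravel()
r=least_squares(f,[.56,-.22,.1]); print(r.x,r.fun)
x,y,a=r.x; c,s=np.cos(a),np.sin(a)
D=lambda p,q,z:np.array([x+c*p-s*q,y+s*p+c*q,z])
for n,q in dict(mouthL=D(-.1,.0425,.016),mouthR=D(-.1,-.0425,.016),kneeL=D(-.03,.03,.016),kneeR=D(-.03,-.03,.016),endL=D(.06,.03,.016),endR=D(.06,-.03,.016)).items(): print(n,proj('wrist',q,o))
print('entry',D(-.066,0,.006),'home',D(.03,0,.006))
for n in('dock','dock_entry','dock_home','tin_red'):
    for m in ctrl.mark_of('wrist',n)[:1]: print(n,m,at('wrist',m['pixel'],.004,o))
E
python3 -c "
import cv2;i=cv2.imread('pics/w_dock1.png')[30:245,245:410];cv2.imwrite('pics/c1.png',cv2.resize(i,None,fx=2.7,fy=2.7,interpolation=cv2.INTER_CUBIC))"
```

```text
[[ 0.6725 -0.1518]
 [ 0.6927 -0.3117]
 [ 0.4589 -0.3401]
 [ 0.4409 -0.178 ]] [np.float64(0.16111960815241427), np.float64(0.2354835443652901), np.float64(0.1631293736690625), np.float64(0.2331047783162487)]
[ 0.5546 -0.2317  0.1171] [ 0.0016 -0.0003  0.0001  0.0006 -0.0005  0.0015 -0.0012 -0.0018]
mouthL [283.6043 230.489 ]
mouthR [347.4397 230.13  ]
kneeL [291.2709 179.5239]
kneeR [338.8075 179.2403]
endL [288.8765 105.5627]
endR [339.832 105.232]
entry [ 0.489  -0.2394  0.006 ] home [ 0.5843 -0.2282  0.006 ]
tin_red {'pixel': [38.8, 175.6], 'confidence': 0.61} [0.4865 0.1327 0.004 ]
```

View pics/c1.png

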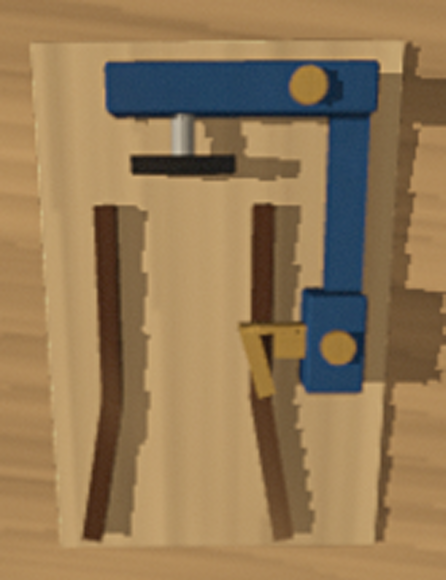

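>>> {"method": "carry_out", "body": {"moves": [{"x": 0.1, "y": -1, "z": 0, "turn": 0}, {"x": 0.1, "y": -1, "z": 0, "turn": 0}, {"x": 0.1, "y": -1, "z": 0, "turn": 0}, {"x": 0.1, "y": -1, "z": 0, "turn": 0}, {"x": 0.1, "y": -1, "z": 0, "turn": 0}, {"x": 0.1, "y": -1, "z": 0, "turn": 0}, {"x": 0.1, "y": -1, "z": 0, "turn": 0}, {"x": 0.1, "y": -1, "z": 0, "turn": 0}]}}

```text
t: 3.45
tool_pos: [0.5441, -0.0355, 0.2515]
tool_rot: [3.137, 0.172, 0.001]
contact_force: [0.5, 0.3, -0.0]
opening: 0.0853
grip_force: 0.0
```

>>> {"method": "carry_out", "body": {"moves": [{"x": 0.1, "y": -1, "z": 0, "turn": 0}, {"x": 0.1, "y": -1, "z": 0, "turn": 0}, {"x": 0.1, "y": -1, "z": 0, "turn": 0}, {"x": 0.1, "y": -1, "z": 0, "turn": 0}, {"x": 0.1, "y": -1, "z": 0, "turn": 0}, {"x": 0.1, "y": -1, "z": 0, "turn": 0}, {"x": 0.1, "y": -1, "z": 0, "turn": 0}, {"x": 0.1, "y": -1, "z": 0, "turn": 0}]}}

```text
t: 4.25
tool_pos: [0.5422, 0.1655, 0.2515]
tool_rot: [3.137, 0.172, 0.001]
contact_force: [0.1, -0.3, -0.8]
opening: 0.0853
grip_force: 0.0
```

Run:
```python
from h import *
np.set_printoptions(precision=4,suppress=True)
o=ctrl.get_obs(); plan([.503,.264,.25],.1)
im=save('wrist','w_tins')
for n in('tin_red','tin_green','wax_jar'):
    for m in ctrl.mark_of('wrist',n)[:2]: print(n,m,at('wrist',m['pixel'],.004,o))
    for m in ctrl.look_for('wrist',n)[:1]: print(n,m)
```

```text
t 4.25 pos [0.5422 0.1655 0.2515] yaw 0.109 F [ 0.07 -0.33 -0.82] open 0.0853 | turn 0.009 units [-1.17 -4.08  0.06]
tin_red {'pixel': [338.8, 201.9], 'confidence': 0.92} [0.4897 0.1317 0.004 ]
tin_red {'rect': [308.2, 176.1, 64.5, 65.3], 'confidence': 0.97}
tin_green {'pixel': [229.4, 177.6], 'confidence': 0.69} [0.5075 0.2778 0.004 ]
tin_green {'rect': [194.2, 150.6, 62.3, 64.4], 'confidence': 0.79}
wax_jar {'pixel': [274.3, 98.4], 'confidence': 0.66} [0.6124 0.2261 0.004 ]
wax_jar {'rect': [251.8, 78.4, 40.1, 37.8], 'confidence': 0.57}
```

View pics/w_tins.png

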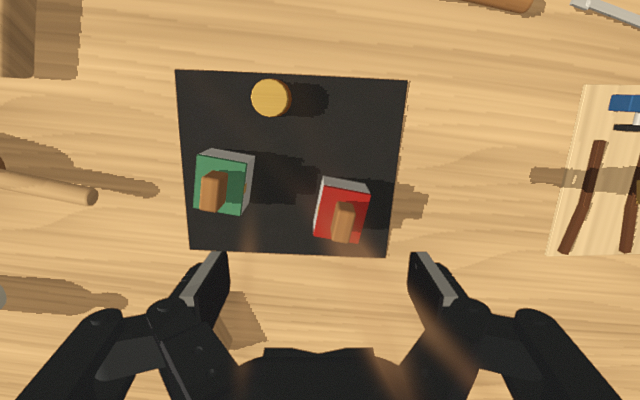

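Green tin's lid is at about (222,185), red's at (342,212), the jar at (271,98). I'll rectify the lid outlines onto z = 54 mm.

```bash
cat >> h.py <<'E'
def lid(im,col,o,z=.054):
    h=cv2.cvtColor(im,cv2.COLOR_RGB2HSV); r,g,b=[im[...,i].astype(int) for i in range(3)]
    m=((g>r+15)&(g>b+10)&(h[...,1]>70)) if col=='green' else ((r>90)&(g<70)&(b<75)&(r>g*2.2))
    n,l,s,_=cv2.connectedComponentsWithStats(m.astype(np.uint8)); k=1+np.argmax(s[1:,4])
    p=cv2.findContours((l==k).astype(np.uint8),0,1)[0]; p=np.vstack(p)[:,0]
    w=np.array([at('wrist',q,z,o)[:2] for q in p],np.float32)
    c,sz,a=cv2.minAreaRect(w*1000)
    if sz[0]<sz[1]: a-=90; sz=sz[::-1]
    a=(a+90)%180-90
    return s[k],np.array(c)/1000,np.array(sz),np.radians(a)
E
python3 - <<'E'
from h import *
np.set_printoptions(precision=4,suppress=True)
o=ctrl.get_obs(); im=cv2.imread('pics/w_tins.png')[...,::-1]
for c in('green','red'): print(c,*lid(im,c,o))
E
```

```text
green [ 193  154   54   62 1661] [0.5112 0.2751] [64.7518 56.3748] -0.08090017601388205
red [ 313  186   58   53 1362] [0.4902 0.1311] [65.2135 56.0422] -0.09406324917576221
```

Run:
```python
from h import *
plan([.5112,.2751,.10],-.081)
```

```text
t 4.6 pos [0.5424 0.1642 0.2513] yaw 0.109 F [ 0.58 -0.16 -0.21] open 0.0854 | turn 0.19 units [-1.6  -4.32  6.05]
```

>>> {"method": "carry_out", "body": {"moves": [{"x": 0, "y": 0, "z": 0, "turn": 0.095}, {"x": 0, "y": 0, "z": 0, "turn": 0.095}, {"x": -0.27, "y": -0.72, "z": 0.6, "turn": 0}, {"x": -0.27, "y": -0.72, "z": 0.6, "turn": 0}, {"x": -0.27, "y": -0.72, "z": 0.6, "turn": 0}, {"x": -0.27, "y": -0.72, "z": 0.6, "turn": 0}, {"x": -0.26, "y": -0.72, "z": 0.6, "turn": 0}, {"x": -0.26, "y": -0.72, "z": 0.6, "turn": 0}], "grip": 60}}

```text
t: 5.4
tool_pos: [0.5111, 0.2759, 0.1608]
tool_rot: [3.139, -0.127, 0.001]
contact_force: [-0.9, -1.0, -0.1]
opening: 0.0598
grip_force: 0.0
```

Run:
```python
from h import *
np.set_printoptions(precision=4,suppress=True)
o=ctrl.get_obs(); im=save('wrist','w_g')
print(*lid(im,'green',o))
plan([.5112,.2751,.058],-.081)
```

```text
[ 282  156   69   73 3289] [0.511 0.277] [63.6411 56.2161] -0.08175292019492543
t 5.45 pos [0.5087 0.2775 0.1577] yaw -0.079 F [-1.56  0.67 -2.05] open 0.06 | turn 0.002 units [0.13 0.09 3.99]
```

View pics/w_g.png

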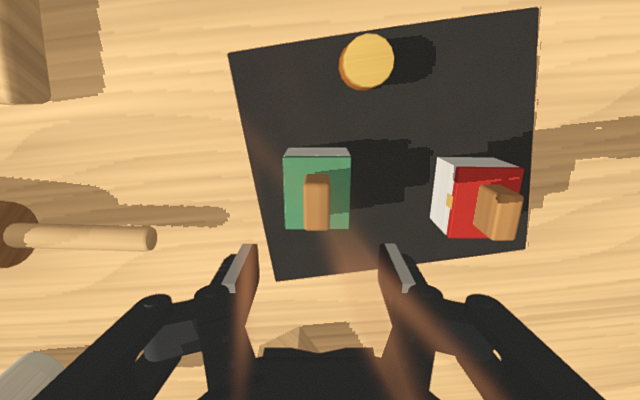

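The green tin is square between the fingers, with the block at (316,203) and the fingers centred at column 318. Descending to grip.

>>> {"method": "carry_out", "body": {"moves": [{"x": 0.1, "y": 0, "z": 0.8, "turn": 0}, {"x": 0, "y": 0, "z": 0.8, "turn": 0}, {"x": 0, "y": 0, "z": 0.8, "turn": 0}, {"x": 0, "y": 0, "z": 0.8, "turn": 0}, {"x": 0, "y": 0, "z": 0.4, "turn": 0}, {"x": 0, "y": 0, "z": 0.3, "turn": 0}, {"x": 0, "y": 0, "z": 0, "turn": 0}, {"x": 0, "y": 0, "z": 0, "turn": 0}]}}

```text
t: 6.25
tool_pos: [0.5141, 0.276, 0.0647]
tool_rot: [-3.139, 0.125, -0.002]
contact_force: [0.6, 0.1, 0.1]
opening: 0.0598
grip_force: 0.0
```

>>> {"method": "carry_out", "body": {"moves": [{"x": 0, "y": 0, "z": 0, "turn": 0}, {"x": 0, "y": 0, "z": 0, "turn": 0}, {"x": 0, "y": 0, "z": 0, "turn": 0}, {"x": 0, "y": 0, "z": 0, "turn": 0}, {"x": 0, "y": 0, "z": 0, "turn": 0}, {"x": 0, "y": 0, "z": 0, "turn": 0}, {"x": 0, "y": 0, "z": 0, "turn": 0}, {"x": 0, "y": 0, "z": 0, "turn": 0}], "grip": 10, "newtons": 60}}

```text
t: 7.05
tool_pos: [0.5139, 0.2764, 0.0646]
tool_rot: [-3.138, 0.124, -0.002]
contact_force: [-0.5, 0.6, 4.5]
opening: 0.0191
grip_force: 59.5
```

>>> {"method": "carry_out", "body": {"moves": [{"x": 0, "y": 0, "z": 0, "turn": 0}, {"x": 0, "y": 0, "z": 0, "turn": 0}, {"x": -0.06, "y": 0, "z": 0.12, "turn": 0}, {"x": 0, "y": 0, "z": 0.12, "turn": 0}, {"x": 0, "y": 0, "z": 0, "turn": 0}, {"x": 0, "y": 0, "z": 0, "turn": 0}, {"x": 0, "y": 0, "z": 0, "turn": 0}, {"x": 0, "y": 0, "z": 0, "turn": 0}], "grip": 35}}

```text
t: 7.85
tool_pos: [0.512, 0.2762, 0.0579]
tool_rot: [-3.139, 0.124, -0.0]
contact_force: [0.1, 1.2, -0.1]
opening: 0.035
grip_force: 0.0
```

>>> {"method": "carry_out", "body": {"moves": [{"x": 0, "y": 0, "z": 0, "turn": 0}, {"x": 0, "y": 0, "z": 0, "turn": 0}, {"x": 0, "y": 0, "z": 0, "turn": 0}, {"x": 0, "y": 0, "z": 0, "turn": 0}, {"x": 0, "y": 0, "z": 0, "turn": 0}, {"x": 0, "y": 0, "z": 0, "turn": 0}, {"x": 0, "y": 0, "z": 0, "turn": 0}, {"x": 0, "y": 0, "z": 0, "turn": 0}], "grip": 10, "newtons": 60}}

```text
t: 8.65
tool_pos: [0.5121, 0.2762, 0.058]
tool_rot: [-3.139, 0.124, -0.001]
contact_force: [-0.6, 0.6, 2.3]
opening: 0.019
grip_force: 59.8
```

>>> {"method": "carry_out", "body": {"moves": [{"x": 0, "y": 0, "z": -0.2, "turn": 0}, {"x": 0, "y": 0, "z": -0.4, "turn": 0}, {"x": 0, "y": 0, "z": -0.6, "turn": 0}, {"x": 0, "y": 0, "z": -0.6, "turn": 0}, {"x": 0, "y": 0, "z": -0.2, "turn": 0}, {"x": 0, "y": 0, "z": 0, "turn": 0}, {"x": 0, "y": 0, "z": 0, "turn": 0}, {"x": 0, "y": 0, "z": 0, "turn": 0}]}}

```text
t: 9.45
tool_pos: [0.5113, 0.2759, 0.1069]
tool_rot: [3.139, -0.124, -0.002]
contact_force: [0.1, 0.1, -3.2]
opening: 0.0191
grip_force: 59.6
```

>>> {"method": "carry_out", "body": {"moves": [{"x": 0, "y": 0, "z": 0, "turn": 0}, {"x": 0, "y": 0, "z": 0, "turn": 0}, {"x": 0, "y": 0, "z": 0, "turn": 0}, {"x": 0, "y": 0, "z": 0, "turn": 0}, {"x": 0, "y": 0, "z": 0, "turn": 0}, {"x": 0, "y": 0, "z": 0, "turn": 0}, {"x": 0, "y": 0, "z": 0, "turn": 0}, {"x": 0, "y": 0, "z": 0, "turn": 0}]}}

```text
t: 10.25
tool_pos: [0.5119, 0.2761, 0.1078]
tool_rot: [-3.139, 0.124, -0.0]
contact_force: [0.0, -0.0, -2.5]
opening: 0.0189
grip_force: 59.6
```

Green is about 2.5–3 N. Setting it down, then on to red.

>>> {"method": "carry_out", "body": {"moves": [{"x": 0, "y": 0, "z": 0.6, "turn": 0}, {"x": 0, "y": 0, "z": 0.6, "turn": 0}, {"x": 0, "y": 0, "z": 0.4, "turn": 0}, {"x": 0, "y": 0, "z": 0.2, "turn": 0}, {"x": 0, "y": 0, "z": 0.1, "turn": 0}, {"x": 0, "y": 0, "z": 0.05, "turn": 0}, {"x": 0, "y": 0, "z": 0.05, "turn": 0}, {"x": 0, "y": 0, "z": 0, "turn": 0}]}}

```text
t: 11.05
tool_pos: [0.5122, 0.2763, 0.0582]
tool_rot: [-3.139, 0.124, -0.001]
contact_force: [-0.1, 0.2, -2.8]
opening: 0.0193
grip_force: 59.4
```

>>> {"method": "carry_out", "body": {"moves": [{"x": 0, "y": 0, "z": 0, "turn": 0}, {"x": 0, "y": 0, "z": 0, "turn": 0}, {"x": 0, "y": 0, "z": 0, "turn": 0}, {"x": 0, "y": 0, "z": -0.2, "turn": 0}, {"x": 0, "y": 0, "z": -0.6, "turn": 0}, {"x": 0, "y": 0, "z": -1, "turn": 0}, {"x": 0, "y": 0, "z": -1, "turn": 0}, {"x": 0, "y": 0, "z": -1, "turn": 0}], "grip": 60}}

```text
t: 11.85
tool_pos: [0.5122, 0.2763, 0.1553]
tool_rot: [-3.139, 0.124, -0.002]
contact_force: [0.3, 0.2, 0.6]
opening: 0.0596
grip_force: 0.0
```

Run:
```python
from h import *
np.set_printoptions(precision=4,suppress=True)
o=ctrl.get_obs(); im=save('wrist','w_r')
for c in('green','red'): print(c,*lid(im,c,o))
plan([.490,.1312,.15],-.092)
```

```text
green [ 283  159   71   74 3422] [0.5108 0.2762] [63.5506 56.3852] -0.08006327764132466
red [ 449  170   80   73 2771] [0.4902 0.1338] [65.0104 58.1054] -0.0868271741779079
t 11.9 pos [0.5149 0.2774 0.1608] yaw -0.079 F [2.34 1.3  3.6 ] open 0.0597 | turn 0.013 units [-0.46  5.91  0.4 ]
```

>>> {"method": "carry_out", "body": {"moves": [{"x": -0.06, "y": 0.84, "z": 0, "turn": 0.01}, {"x": -0.06, "y": 0.84, "z": 0, "turn": 0}, {"x": -0.06, "y": 0.84, "z": 0, "turn": 0}, {"x": -0.06, "y": 0.84, "z": 0, "turn": 0}, {"x": -0.06, "y": 0.84, "z": 0, "turn": 0}, {"x": -0.06, "y": 0.84, "z": 0, "turn": 0}, {"x": 0, "y": 0.8, "z": 0, "turn": 0}, {"x": 0, "y": 0, "z": 0, "turn": 0}]}}

```text
t: 12.7
tool_pos: [0.4904, 0.13, 0.1539]
tool_rot: [3.138, -0.144, 0.003]
contact_force: [-0.0, -0.0, 0.4]
opening: 0.06
grip_force: 0.0
```

Run:
```python
from h import *
np.set_printoptions(precision=4,suppress=True)
o=ctrl.get_obs(); im=save('wrist','w_r2')
c=lid(im,'red',o);print(*c)
plan([*c[1],.058],c[3])
```

```text
[ 280  158   71   75 3148] [0.4902 0.1322] [63.8966 56.339 ] -0.08758231350499987
t 12.75 pos [0.4905 0.131  0.1539] yaw -0.091 F [0.09 0.41 0.41] open 0.0602 | turn -0.004 units [-0.03 -0.04  3.83]
```

>>> {"method": "carry_out", "body": {"moves": [{"x": 0, "y": -0.06, "z": 0.8, "turn": 0}, {"x": 0, "y": 0, "z": 0.8, "turn": 0}, {"x": 0, "y": 0, "z": 0.8, "turn": 0}, {"x": 0, "y": 0, "z": 0.8, "turn": 0}, {"x": 0, "y": 0, "z": 0.4, "turn": 0}, {"x": 0, "y": 0, "z": 0.23, "turn": 0}, {"x": 0, "y": 0, "z": 0, "turn": 0}, {"x": 0, "y": 0, "z": 0, "turn": 0}]}}

```text
t: 13.55
tool_pos: [0.491, 0.1333, 0.0581]
tool_rot: [-3.138, 0.14, -0.002]
contact_force: [-0.2, 0.9, 0.5]
opening: 0.0602
grip_force: 0.0
```

>>> {"method": "carry_out", "body": {"moves": [{"x": 0, "y": 0, "z": 0, "turn": 0}, {"x": 0, "y": 0, "z": 0, "turn": 0}, {"x": 0, "y": 0, "z": 0, "turn": 0}, {"x": 0, "y": 0, "z": 0, "turn": 0}, {"x": 0, "y": 0, "z": 0, "turn": 0}, {"x": 0, "y": 0, "z": 0, "turn": 0}, {"x": 0, "y": 0, "z": 0, "turn": 0}, {"x": 0, "y": 0, "z": 0, "turn": 0}], "grip": 10, "newtons": 80}}

```text
t: 14.35
tool_pos: [0.4908, 0.1328, 0.0578]
tool_rot: [3.138, -0.14, 0.001]
contact_force: [-0.8, -1.8, 6.2]
opening: 0.019
grip_force: 79.2
```

>>> {"method": "carry_out", "body": {"moves": [{"x": 0, "y": 0, "z": -0.2, "turn": 0}, {"x": 0, "y": 0, "z": -0.4, "turn": 0}, {"x": 0, "y": 0, "z": -0.6, "turn": 0}, {"x": 0, "y": 0, "z": -0.6, "turn": 0}, {"x": 0, "y": 0, "z": -0.2, "turn": 0}, {"x": 0, "y": 0, "z": 0, "turn": 0}, {"x": 0, "y": 0, "z": 0, "turn": 0}, {"x": 0, "y": 0, "z": 0, "turn": 0}]}}

```text
t: 15.15
tool_pos: [0.4896, 0.1329, 0.1062]
tool_rot: [3.138, -0.14, -0.003]
contact_force: [-0.3, 0.6, -5.4]
opening: 0.0187
grip_force: 78.6
```

>>> {"method": "carry_out", "body": {"moves": [{"x": 0, "y": 0, "z": 0, "turn": 0}, {"x": 0, "y": 0, "z": 0, "turn": 0}, {"x": 0, "y": 0, "z": 0, "turn": 0}, {"x": 0, "y": 0, "z": 0, "turn": 0}, {"x": 0, "y": 0, "z": 0, "turn": 0}, {"x": 0, "y": 0, "z": 0, "turn": 0}, {"x": 0, "y": 0, "z": 0, "turn": 0}, {"x": 0, "y": 0, "z": 0, "turn": 0}]}}

```text
t: 15.95
tool_pos: [0.4903, 0.133, 0.1071]
tool_rot: [-3.138, 0.14, -0.0]
contact_force: [0.5, 0.0, -6.2]
opening: 0.0189
grip_force: 78.6
```

Red is about 6 N, so it's the heavier tin. Carrying it to the dock mouth.

>>> {"method": "carry_out", "body": {"moves": [{"x": 0, "y": 0, "z": -0.6, "turn": -0.07}, {"x": 0, "y": 0, "z": -0.6, "turn": -0.07}, {"x": 0, "y": 0.4, "z": -0.5, "turn": -0.067}, {"x": -0.1, "y": 0.7, "z": 0, "turn": 0}, {"x": -0.15, "y": 1, "z": 0, "turn": 0}, {"x": -0.15, "y": 1, "z": 0, "turn": 0}, {"x": -0.15, "y": 1, "z": 0, "turn": 0}, {"x": -0.15, "y": 1, "z": 0, "turn": 0}]}}

```text
t: 16.75
tool_pos: [0.4871, 0.0033, 0.1496]
tool_rot: [3.136, 0.185, 0.0]
contact_force: [-0.2, -0.1, -5.8]
opening: 0.019
grip_force: 78.9
```

>>> {"method": "carry_out", "body": {"moves": [{"x": -0.15, "y": 1, "z": 0, "turn": 0}, {"x": -0.15, "y": 1, "z": 0, "turn": 0}, {"x": -0.15, "y": 1, "z": 0, "turn": 0}, {"x": -0.15, "y": 1, "z": 0, "turn": 0}, {"x": -0.15, "y": 1, "z": 0, "turn": 0}, {"x": -0.15, "y": 1, "z": 0, "turn": 0}, {"x": -0.15, "y": 0.9, "z": 0, "turn": 0}, {"x": -0.15, "y": 0.7, "z": 0, "turn": 0}]}}

```text
t: 17.55
tool_pos: [0.4796, -0.1893, 0.1496]
tool_rot: [3.136, 0.184, 0.0]
contact_force: [0.3, 0.4, -6.1]
opening: 0.019
grip_force: 78.8
```

>>> {"method": "carry_out", "body": {"moves": [{"x": 0, "y": 0.6, "z": 0, "turn": 0}, {"x": 0, "y": 0.6, "z": 0, "turn": 0}, {"x": 0, "y": 0.5, "z": 0, "turn": 0}, {"x": 0, "y": 0.4, "z": 0, "turn": 0}, {"x": 0, "y": 0, "z": 0, "turn": 0}, {"x": 0, "y": 0, "z": 0, "turn": 0}, {"x": 0, "y": 0, "z": 0, "turn": 0}, {"x": 0, "y": 0, "z": 0, "turn": 0}]}}

```text
t: 18.35
tool_pos: [0.4859, -0.2395, 0.1495]
tool_rot: [-3.136, -0.186, 0.0]
contact_force: [0.6, -0.1, -6.8]
opening: 0.0187
grip_force: 78.9
```

Run:
```python
from h import *
o=ctrl.get_obs(); save('wrist','w_d2'); plan([.4831,-.2396,.09],.117); print(o['t'])
import json; json.dump({'p':list(o['tool_pos']),'r':list(o['tool_rot'])},open('d2.json','w'))
```

```text
t 18.4 pos [ 0.4859 -0.2396  0.1495] yaw 0.119 F [ 0.13 -0.55 -6.28] open 0.019 | turn 0.002 units [-0.11 -0.01  2.38]
18.35
```

View pics/w_d2.png

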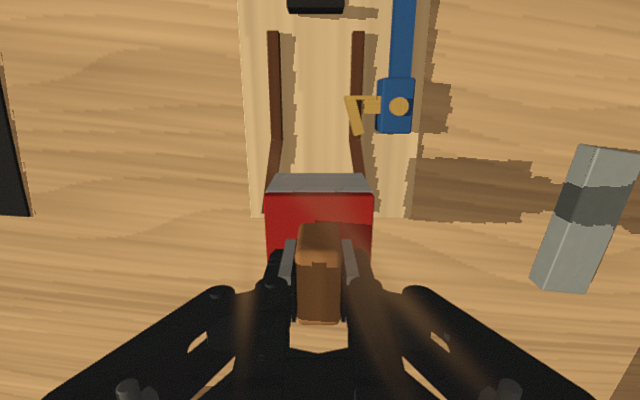

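The tin hangs square above the mouth. The inner rail edges show near columns 280 and 352 at rows 31–130; I'll measure the channel from them.

Run:
```python
from h import *
import json
np.set_printoptions(precision=4,suppress=True)
d=json.load(open('d2.json')); o={'tool_pos':np.array(d['p']),'tool_rot':np.array(d['r'])}
g=cv2.imread('pics/w_d2.png')
m=(g[...,2].astype(int)<115)
mid=[]
for r in (40,50,60,70,80,90):
    row=m[r]; L=max(c for c in range(262,300) if row[c])+.5
    R=min(c for c in range(335,372) if row[c])-.5
    a,b=at('wrist',[L,r],.016,o),at('wrist',[R,r],.016,o); mid.append((a+b)/2); print(r,L,R,np.linalg.norm(a-b),mid[-1])
mid=np.array(mid); 
x,y,a=.5546,-.2317,.1171
print('lateral in old dock frame',[(-np.sin(a)*(p[0]-x)+np.cos(a)*(p[1]-y)) for p in mid])
for p in([267,31],[364,31]): 
    q=at('wrist',p,.016,o)-[x,y,0]; print('railend x',np.cos(a)*q[0]+np.sin(a)*q[1])
c,v=np.mean(np.array([at('wrist',[cc,165],0.006,o) for cc in(318,)]),0),0
```

```text
40 279.5 351.5 0.05867515758769853 [ 0.6072 -0.2233  0.016 ]
50 280.5 351.5 0.058320287667325145 [ 0.5997 -0.2246  0.016 ]
60 280.5 351.5 0.058792967918825656 [ 0.5921 -0.2255  0.016 ]
70 280.5 350.5 0.05844227934269406 [ 0.5843 -0.226   0.016 ]
80 281.5 350.5 0.0580897668642323 [ 0.5765 -0.2273  0.016 ]
90 281.5 350.5 0.05858545132719554 [ 0.5685 -0.2282  0.016 ]
lateral in old dock frame [np.float64(0.0021856555788276047), np.float64(0.0017878951495884105), np.float64(0.001798330034507932), np.float64(0.0022268102014655427), np.float64(0.0018200096550400713), np.float64(0.0018314004979369633)]
railend x 0.05992940642558956
railend x 0.059947313157514615
```

>>> {"method": "carry_out", "body": {"moves": [{"x": -0.1, "y": -0.07, "z": 0.2, "turn": 0}, {"x": 0, "y": 0, "z": 0.7, "turn": 0}, {"x": 0, "y": 0, "z": 0.8, "turn": 0}, {"x": 0, "y": 0, "z": 0.7, "turn": 0}, {"x": 0, "y": 0, "z": 0.5, "turn": 0}, {"x": 0, "y": 0, "z": 0.2, "turn": 0}, {"x": 0, "y": 0, "z": 0.2, "turn": 0}, {"x": 0, "y": 0, "z": 0.1, "turn": 0}]}}

```text
t: 19.2
tool_pos: [0.4836, -0.2389, 0.0648]
tool_rot: [3.136, 0.185, 0.001]
contact_force: [0.4, 0.5, -5.8]
opening: 0.0187
grip_force: 79.0
```

>>> {"method": "carry_out", "body": {"moves": [{"x": 0, "y": 0, "z": 0.05, "turn": 0}, {"x": 0, "y": 0, "z": 0.05, "turn": 0}, {"x": 0, "y": 0, "z": 0.05, "turn": 0}, {"x": 0, "y": 0, "z": 0.04, "turn": 0}, {"x": 0, "y": 0, "z": 0, "turn": 0}, {"x": 0, "y": 0, "z": 0, "turn": 0}, {"x": 0, "y": 0, "z": 0, "turn": 0}, {"x": 0, "y": 0, "z": 0, "turn": 0}]}}

```text
t: 20.0
tool_pos: [0.4833, -0.2387, 0.0599]
tool_rot: [3.136, 0.185, 0.0]
contact_force: [-0.4, -0.5, -4.9]
opening: 0.0187
grip_force: 79.1
```

Run:
```python
from h import *
plan([.4831,-.2378,.0598],.117)
```

```text
t 20.0 pos [ 0.4833 -0.2387  0.0599] yaw 0.118 F [-0.41 -0.47 -4.92] open 0.0187 | turn 0.001 units [-0.   -0.04  0.01]
```

>>> {"method": "carry_out", "body": {"moves": [{"x": 0, "y": -0.03, "z": 0.02, "turn": 0}, {"x": 0, "y": 0, "z": 0.02, "turn": 0}, {"x": 0, "y": 0, "z": 0, "turn": 0}, {"x": 0.1, "y": 0, "z": 0, "turn": 0}, {"x": 0.1, "y": 0, "z": 0, "turn": 0}, {"x": 0.1, "y": 0, "z": 0, "turn": 0}, {"x": 0.1, "y": 0, "z": 0, "turn": 0}, {"x": 0, "y": 0, "z": 0, "turn": 0}]}}

```text
t: 20.8
tool_pos: [0.4938, -0.2373, 0.0599]
tool_rot: [3.135, 0.185, 0.002]
contact_force: [-4.6, -0.8, 5.2]
opening: 0.0191
grip_force: 80.6
```

>>> {"method": "carry_out", "body": {"moves": [{"x": 0.1, "y": 0, "z": -0.02, "turn": 0}, {"x": 0.1, "y": 0, "z": 0, "turn": 0}, {"x": 0.1, "y": 0, "z": 0, "turn": 0}, {"x": 0.1, "y": 0, "z": 0, "turn": 0}, {"x": 0.1, "y": 0, "z": 0, "turn": 0}, {"x": 0.1, "y": 0, "z": 0, "turn": 0}, {"x": 0.1, "y": 0, "z": 0, "turn": 0}, {"x": 0.1, "y": 0, "z": 0, "turn": 0}]}}

```text
t: 21.6
tool_pos: [0.5131, -0.2347, 0.0599]
tool_rot: [3.136, 0.185, -0.0]
contact_force: [-2.4, -1.7, 4.9]
opening: 0.019
grip_force: 80.5
```

>>> {"method": "carry_out", "body": {"moves": [{"x": 0.1, "y": 0, "z": -0.02, "turn": 0}, {"x": 0.1, "y": 0, "z": 0, "turn": 0}, {"x": 0.1, "y": 0, "z": 0, "turn": 0}, {"x": 0.1, "y": 0, "z": 0, "turn": 0}, {"x": 0.1, "y": 0, "z": 0, "turn": 0}, {"x": 0.1, "y": 0, "z": 0, "turn": 0}, {"x": 0.1, "y": 0, "z": 0, "turn": 0}, {"x": 0, "y": 0, "z": 0, "turn": 0}]}}

```text
t: 22.4
tool_pos: [0.5295, -0.2317, 0.06]
tool_rot: [-3.134, -0.185, 0.005]
contact_force: [-7.9, 1.3, 7.6]
opening: 0.0192
grip_force: 81.0
```

>>> {"method": "carry_out", "body": {"moves": [{"x": 0.08, "y": 0, "z": -0.02, "turn": 0}, {"x": 0.08, "y": 0, "z": -0.02, "turn": 0}, {"x": 0.08, "y": 0, "z": 0, "turn": 0}, {"x": 0.08, "y": 0, "z": 0, "turn": 0}, {"x": 0.08, "y": 0, "z": 0, "turn": 0}, {"x": 0.08, "y": 0, "z": 0, "turn": 0}, {"x": 0.08, "y": 0, "z": 0, "turn": 0}, {"x": 0, "y": 0, "z": 0, "turn": 0}]}}

```text
t: 23.2
tool_pos: [0.5438, -0.2294, 0.0599]
tool_rot: [-3.133, -0.185, 0.002]
contact_force: [-4.0, 1.9, 1.9]
opening: 0.0189
grip_force: 80.2
```

>>> {"method": "carry_out", "body": {"moves": [{"x": 0.1, "y": 0.03, "z": 0, "turn": 0}, {"x": 0.1, "y": 0, "z": 0, "turn": 0}, {"x": 0.1, "y": 0, "z": 0, "turn": 0}, {"x": 0.1, "y": 0, "z": 0, "turn": 0}, {"x": 0.1, "y": 0, "z": 0, "turn": 0}, {"x": 0.1, "y": 0, "z": 0, "turn": 0}, {"x": 0.1, "y": 0, "z": 0, "turn": 0}, {"x": 0, "y": 0, "z": 0, "turn": 0}]}}

```text
t: 24.0
tool_pos: [0.5615, -0.2284, 0.0599]
tool_rot: [-3.134, -0.185, 0.001]
contact_force: [-3.1, 2.3, -0.5]
opening: 0.0191
grip_force: 79.9
```

>>> {"method": "carry_out", "body": {"moves": [{"x": 0.06, "y": 0, "z": 0, "turn": 0}, {"x": 0.06, "y": 0, "z": 0, "turn": 0}, {"x": 0.06, "y": 0, "z": 0, "turn": 0}, {"x": 0.06, "y": 0, "z": 0, "turn": 0}, {"x": 0.06, "y": 0, "z": 0, "turn": 0}, {"x": 0.06, "y": 0, "z": 0, "turn": 0}, {"x": 0.06, "y": 0, "z": 0, "turn": 0}, {"x": 0, "y": 0, "z": 0, "turn": 0}]}}

```text
t: 24.8
tool_pos: [0.5715, -0.2274, 0.06]
tool_rot: [-3.134, -0.185, 0.002]
contact_force: [-4.2, 1.8, -0.8]
opening: 0.0185
grip_force: 79.9
```

>>> {"method": "carry_out", "body": {"moves": [{"x": 0.03, "y": 0, "z": 0, "turn": 0}, {"x": 0.03, "y": 0, "z": 0, "turn": 0}, {"x": 0.03, "y": 0, "z": 0, "turn": 0}, {"x": 0.03, "y": 0, "z": 0, "turn": 0}, {"x": 0.03, "y": 0, "z": 0, "turn": 0}, {"x": 0.03, "y": 0, "z": 0, "turn": 0}, {"x": 0.03, "y": 0, "z": 0, "turn": 0}, {"x": 0, "y": 0, "z": 0, "turn": 0}]}}

```text
t: 25.6
tool_pos: [0.5772, -0.227, 0.0599]
tool_rot: [-3.135, -0.185, 0.0]
contact_force: [-1.5, 2.6, -4.3]
opening: 0.0191
grip_force: 79.3
```

>>> {"method": "carry_out", "body": {"moves": [{"x": 0.03, "y": 0, "z": 0, "turn": 0}, {"x": 0.03, "y": 0, "z": 0, "turn": 0}, {"x": 0.03, "y": 0, "z": 0, "turn": 0}, {"x": 0.03, "y": 0, "z": 0, "turn": 0}, {"x": 0.03, "y": 0, "z": 0, "turn": 0}, {"x": 0.03, "y": 0, "z": 0, "turn": 0}, {"x": 0.03, "y": 0, "z": 0, "turn": 0}, {"x": 0, "y": 0, "z": 0, "turn": 0}]}}

```text
t: 26.4
tool_pos: [0.5828, -0.2269, 0.0609]
tool_rot: [3.136, 0.185, 0.001]
contact_force: [-0.9, 3.2, -5.8]
opening: 0.0188
grip_force: 79.0
```

>>> {"method": "carry_out", "body": {"moves": [{"x": 0.03, "y": 0, "z": 0.04, "turn": 0}, {"x": 0.03, "y": 0, "z": 0, "turn": 0}, {"x": 0.03, "y": 0, "z": 0, "turn": 0}, {"x": 0.03, "y": 0, "z": 0, "turn": 0}, {"x": 0.03, "y": 0, "z": 0, "turn": 0}, {"x": 0.03, "y": 0, "z": 0, "turn": 0}, {"x": 0.03, "y": 0, "z": 0, "turn": 0}, {"x": 0, "y": 0, "z": 0, "turn": 0}]}}

```text
t: 27.2
tool_pos: [0.5877, -0.2264, 0.0599]
tool_rot: [3.136, 0.185, -0.0]
contact_force: [-4.3, 2.3, -3.2]
opening: 0.0184
grip_force: 79.4
```

>>> {"method": "carry_out", "body": {"moves": [{"x": 0.02, "y": 0, "z": 0, "turn": 0}, {"x": 0.02, "y": 0, "z": 0, "turn": 0}, {"x": 0.02, "y": 0, "z": 0, "turn": 0}, {"x": 0.02, "y": 0, "z": 0, "turn": 0}, {"x": 0.02, "y": 0, "z": 0, "turn": 0}, {"x": 0.02, "y": 0, "z": 0, "turn": 0}, {"x": 0, "y": 0, "z": 0, "turn": 0}, {"x": 0, "y": 0, "z": 0, "turn": 0}]}}

```text
t: 28.0
tool_pos: [0.5909, -0.226, 0.06]
tool_rot: [3.136, 0.185, 0.001]
contact_force: [-2.5, 2.3, -2.9]
opening: 0.0188
grip_force: 79.5
```

>>> {"method": "carry_out", "body": {"moves": [{"x": 0.02, "y": 0, "z": 0, "turn": 0}, {"x": 0.02, "y": 0, "z": 0, "turn": 0}, {"x": 0.02, "y": 0, "z": 0, "turn": 0}, {"x": 0.02, "y": 0, "z": 0, "turn": 0}, {"x": 0.02, "y": 0, "z": 0, "turn": 0}, {"x": 0.02, "y": 0, "z": 0, "turn": 0}, {"x": 0.02, "y": 0, "z": 0, "turn": 0}, {"x": 0, "y": 0, "z": 0, "turn": 0}]}}

```text
t: 28.8
tool_pos: [0.5944, -0.2256, 0.0599]
tool_rot: [3.136, 0.185, 0.0]
contact_force: [-3.6, 2.5, -0.7]
opening: 0.0184
grip_force: 79.8
```

>>> {"method": "carry_out", "body": {"moves": [{"x": 0.02, "y": 0, "z": -0.01, "turn": 0}, {"x": 0.02, "y": 0, "z": 0, "turn": 0}, {"x": 0.02, "y": 0, "z": 0, "turn": 0}, {"x": 0.02, "y": 0, "z": 0, "turn": 0}, {"x": 0.02, "y": 0, "z": 0, "turn": 0}, {"x": 0.02, "y": 0, "z": 0, "turn": 0}, {"x": 0, "y": 0, "z": 0, "turn": 0}, {"x": 0, "y": 0, "z": 0, "turn": 0}]}}

```text
t: 29.6
tool_pos: [0.5976, -0.2254, 0.0599]
tool_rot: [3.135, 0.185, 0.002]
contact_force: [-1.8, 1.9, -4.8]
opening: 0.0191
grip_force: 79.3
```

>>> {"method": "carry_out", "body": {"moves": [{"x": 0.02, "y": 0, "z": 0, "turn": 0}, {"x": 0.02, "y": 0, "z": 0, "turn": 0}, {"x": 0.02, "y": 0, "z": 0, "turn": 0}, {"x": 0.02, "y": 0, "z": 0, "turn": 0}, {"x": 0.02, "y": 0, "z": 0, "turn": 0}, {"x": 0.02, "y": 0, "z": 0, "turn": 0}, {"x": 0, "y": 0, "z": 0, "turn": 0}, {"x": 0, "y": 0, "z": 0, "turn": 0}]}}

```text
t: 30.4
tool_pos: [0.5996, -0.2251, 0.0601]
tool_rot: [3.136, 0.185, -0.003]
contact_force: [-6.9, 0.2, -2.1]
opening: 0.0187
grip_force: 79.7
```

>>> {"method": "carry_out", "body": {"moves": [{"x": 0.02, "y": 0, "z": 0, "turn": 0}, {"x": 0.02, "y": 0, "z": 0, "turn": 0}, {"x": 0.02, "y": 0, "z": 0, "turn": 0}, {"x": 0.02, "y": 0, "z": 0, "turn": 0}, {"x": 0.02, "y": 0, "z": 0, "turn": 0}, {"x": 0, "y": 0, "z": 0, "turn": 0}, {"x": 0, "y": 0, "z": 0, "turn": 0}, {"x": 0, "y": 0, "z": 0, "turn": 0}]}}

```text
t: 31.2
tool_pos: [0.6011, -0.225, 0.0601]
tool_rot: [3.136, 0.185, -0.007]
contact_force: [-8.9, -0.5, 0.3]
opening: 0.0186
grip_force: 79.9
```

>>> {"method": "carry_out", "body": {"moves": [{"x": 0.02, "y": 0, "z": 0, "turn": 0}, {"x": 0.02, "y": 0, "z": 0, "turn": 0}, {"x": 0.02, "y": 0, "z": 0, "turn": 0}, {"x": 0.02, "y": 0, "z": 0, "turn": 0}, {"x": 0, "y": 0, "z": 0, "turn": 0}, {"x": 0, "y": 0, "z": 0, "turn": 0}, {"x": 0, "y": 0, "z": 0, "turn": 0}, {"x": 0, "y": 0, "z": 0, "turn": 0}]}}

```text
t: 32.0
tool_pos: [0.6023, -0.2249, 0.0602]
tool_rot: [-3.136, -0.185, 0.01]
contact_force: [-11.5, -1.0, 2.4]
opening: 0.0189
grip_force: 80.3
```

```bash
python3 - <<'E'
from h import *
save('wrist','w_l'); plan([.6,-.225,.06],.117)
E
python3 -c "
import cv2;i=cv2.imread('pics/w_l.png')[60:360,160:480];cv2.imwrite('pics/c2.png',cv2.resize(i,None,fx=2,fy=2,interpolation=cv2.INTER_CUBIC))"
```

```text
t 32.05 pos [ 0.6023 -0.2249  0.0602] yaw 0.118 F [-12.29  -1.15   3.45] open 0.0191 | turn 0.001 units [-0.09 -0.01  0.01]
```

View pics/c2.png

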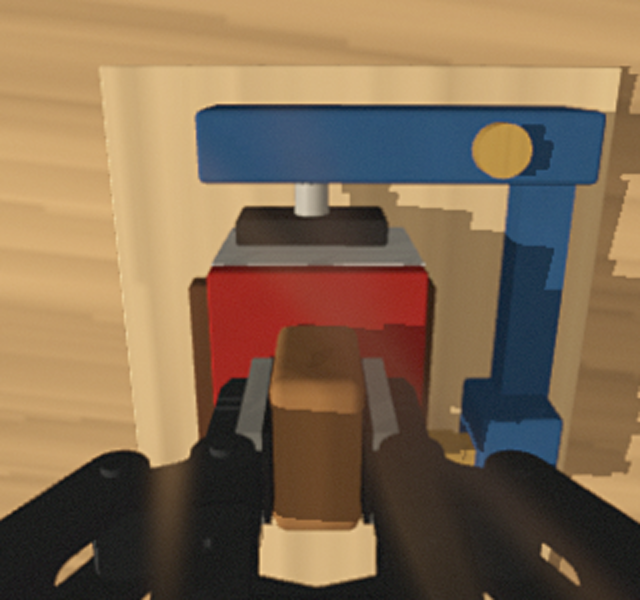

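The bumper (crop (312,228)) rests on the tin at 12 N. I'll back off gently and feel whether the latch holds.

>>> {"method": "carry_out", "body": {"moves": [{"x": -0.04, "y": 0, "z": 0, "turn": 0}, {"x": -0.04, "y": 0, "z": 0, "turn": 0}, {"x": -0.04, "y": 0, "z": 0, "turn": 0}, {"x": -0.04, "y": 0, "z": 0, "turn": 0}, {"x": -0.02, "y": 0, "z": 0, "turn": 0}, {"x": -0.02, "y": 0, "z": 0, "turn": 0}, {"x": 0, "y": 0, "z": 0, "turn": 0}, {"x": 0, "y": 0, "z": 0, "turn": 0}]}}

```text
t: 32.85
tool_pos: [0.5997, -0.2251, 0.06]
tool_rot: [3.136, 0.185, -0.0]
contact_force: [-4.0, -1.6, -3.1]
opening: 0.019
grip_force: 79.4
```

>>> {"method": "carry_out", "body": {"moves": [{"x": 0, "y": 0, "z": 0, "turn": 0}, {"x": 0, "y": 0, "z": 0, "turn": 0}, {"x": 0, "y": 0, "z": 0, "turn": 0}, {"x": 0, "y": 0, "z": 0, "turn": 0}, {"x": 0, "y": 0, "z": -0.3, "turn": 0}, {"x": 0, "y": 0, "z": -0.7, "turn": 0}, {"x": 0, "y": 0, "z": -1, "turn": 0}, {"x": 0, "y": 0, "z": -1, "turn": 0}], "grip": 45}}

```text
t: 33.65
tool_pos: [0.5999, -0.225, 0.1373]
tool_rot: [3.136, 0.185, 0.002]
contact_force: [0.8, -0.6, 0.4]
opening: 0.0451
grip_force: 0.0
```

>>> {"method": "carry_out", "body": {"moves": [{"x": 0.6, "y": 0, "z": -1, "turn": 0}, {"x": 0.8, "y": 0, "z": -1, "turn": 0}, {"x": 0.8, "y": 0, "z": -0.5, "turn": 0}, {"x": 0.8, "y": 0, "z": 0, "turn": 0}, {"x": 0, "y": 0, "z": 0, "turn": 0}, {"x": 0, "y": 0, "z": 0, "turn": 0}, {"x": 0, "y": 0, "z": 0, "turn": 0}, {"x": 0, "y": 0, "z": 0, "turn": 0}]}}

```text
t: 34.45
tool_pos: [0.6733, -0.2162, 0.1973]
tool_rot: [-3.136, -0.184, 0.001]
contact_force: [0.4, -0.3, 0.6]
opening: 0.0448
grip_force: 0.0
```

Run:
```python
from h import *
o=ctrl.get_obs(); im=save('wrist','w_f'); print(*lid(im,'red',o,.056)); plan([.6,-.225,.06],.117)
x,y,a=.5544,-.2298,.117
c=lid(im,'red',o,.056)[1]-[x,y]; print('along',c@[np.cos(a),np.sin(a)],'lat',c@[-np.sin(a),np.cos(a)])
i=cv2.imread('pics/w_f.png')
p=proj('wrist',[.583,-.245,.03],o).astype(int); print(p)
x0=max(0,p[0]-130);y0=max(0,p[1]-110)
cv2.imwrite('pics/c3.png',cv2.resize(i[y0:y0+200,x0:x0+260],None,fx=3,fy=3,interpolation=cv2.INTER_CUBIC))
```

```text
[ 291  225   55   57 1294] [ 0.59710614 -0.22468298] [65.0819397 54.3958168] 0.08880141710587568
t 34.5 pos [ 0.6734 -0.2162  0.1973] yaw 0.117 F [ 0.31  0.58 -0.17] open 0.0448 | turn 0.0 units [-2.95  0.01  5.5 ]
along 0.043011497215739734 lat 9.680670500775565e-05
[334 256]
```

View pics/c3.png

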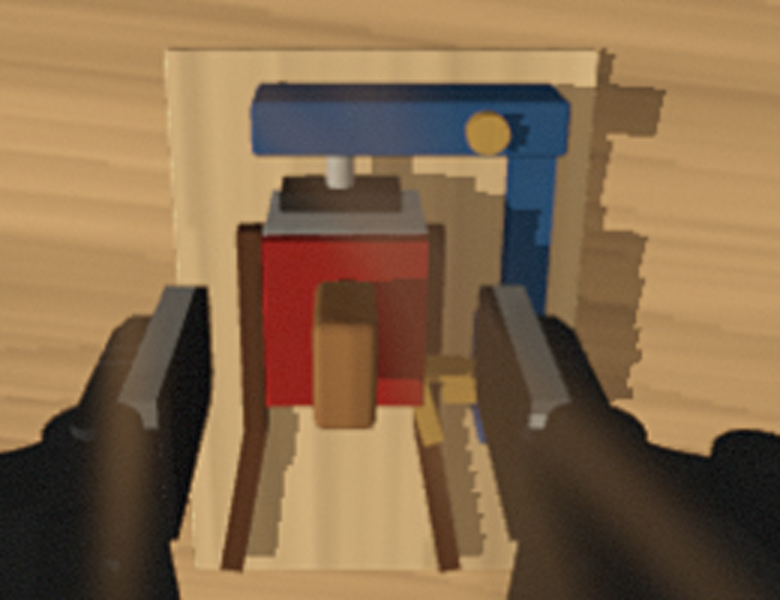

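The tin sits at 43 mm along the channel. Brass shows right behind its rear corner, at crop (428,415). I'll triangulate the empty latch from the two earlier pictures and compare, to see whether it's fully out.

Run:
```python
from h import *
import json
from scipy.optimize import least_squares
np.set_printoptions(precision=4,suppress=True)
d=json.load(open('d2.json'))
oc=ctrl.get_obs()
O=[{'tool_pos':np.array([.5476,-.2357,.2514]),'tool_rot':np.array([3.137,.174,0])},{'tool_pos':np.array(d['p']),'tool_rot':np.array(d['r'])},oc]
B=[(325,372,140,180),(335,385,88,138),(325,370,215,300)]
tips=[]
for n,(x0,x1,y0,y1),o in zip(('w_dock1','w_d2','w_f'),B,O):
    h=cv2.cvtColor(cv2.imread(f'pics/{n}.png'),cv2.COLOR_BGR2HSV)[y0:y1,x0:x1]
    m=((h[...,1]>140)&(h[...,0]>15)&(h[...,0]<26)).astype(np.uint8)
    k,l,s,c=cv2.connectedComponentsWithStats(m); j=1+np.argmax(s[1:,4]); ys,xs=np.where(l==j)
    t=ys>=ys.max()-2; tip=np.array([xs[t].mean()+x0,ys[t].mean()+y0])
    print(n,s[j]+[x0,y0,0,0,0],tip,'left',xs.min()+x0, 'row',ys[xs==xs.min()].mean()+y0); tips.append(tip)
f=lambda X:np.concatenate([proj('wrist',X,O[i])-tips[i] for i in(0,1)])
r=least_squares(f,[.55,-.26,.025]); print(r.x,r.fun)
a=.117
for out in(0,.002,.004,.006):print(out,proj('wrist',r.x-out*np.array([-np.sin(a),np.cos(a),0]),oc))
for z in(.02,.03):
    for i in(0,1,2):
        q=at('wrist',tips[i],z,O[i])[:2]-[.5544,-.2298]; print(z,i,'along',q@[np.cos(a),np.sin(a)],'lat',q@[-np.sin(a),np.cos(a)])
print(ctrl.mark_of('wrist','latch')[:1])
```

```text
w_dock1 [333 149  25  29 391] [342.6429 175.5714] left 333 row 150.5
w_d2 [344  95  37  41 804] [356.5652 133.6957] left 344 row 98.0
w_f [342 264  21  31 327] [347.2353 292.7059] left 342 row 284.0
[ 0.5372 -0.2667  0.0277] [-0.4173 -0.1483  0.2888  0.1049]
0 [346.9866 291.3034]
0.002 [348.6789 291.2988]
0.004 [350.371 291.294]
0.006 [352.0629 291.2891]
0.02 0 along -0.023446719575732747 lat -0.03577660488977502
0.02 1 along -0.02210594967713181 lat -0.03534845080681446
0.02 2 along -0.028715675193856288 lat -0.03584661369441645
0.03 0 along -0.0209557773726938 lat -0.034978648340515645
0.03 1 along -0.020999824042176006 lat -0.03411911930410355
0.03 2 along -0.02165626053186429 lat -0.03474933924049961Traceback (most recent call last):
  File "<stdin>", line 23, in <module>
ValueError: it knows: blank, dock, dock_base, dock_entry, dock_home, gouge, mallet, mat, oilstone, tin_green, tin_red, wax_jar
```

The latch tip is at column 347.2. A fully-out latch should show at 347.0, and one pushed back 2 mm at 348.7, so it has snapped out. The robot is clear of everything.

```bash
python3 -c "
from station import ctrl; print(ctrl.finish_job())"
```

```text
the job is handed in; nothing more can be done
None
```

I handed the job in, with no verdict returned: the heavier red tin (about 6 N, against about 3 N for green) is latched in the dock, and the green tin is back upright on the mat.

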